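# Slide a meal box between two hot pots onto the warming plate

## Robot

A 6-joint arm with a two-finger parallel gripper is mounted at the origin on the work surface. World frame = base frame: x ahead of the robot, y to its left, z up, the work surface at z = 0. Lengths are in mm, angles in rad, forces in N, time in s.
With the tool pointing down it reaches from about 300 to 775 mm from the base axis. Payload 14.6 kg.
Tool frame: the origin (TCP) lies at the very end of the fingers, on their centre line; the grasp point (between the pads) lies r.grip_depth behind it (r.grip_depth is the distance from the TCP to the grasp point, in mm); z points along the fingers, y is the direction in which the jaws open and shut (so a half turn about z gives the same grasp; the last joint's range is limited). The gripper opens to 85 mm and grips with 20 to 120 N. Pads are 22 mm wide; open, the fingers measure 114 mm over their backs; the gripper's body (76 mm by 85 mm) begins 54 mm behind the grasp point. The pads swing forward as they close: fully open they stand 13 mm farther back than shut.
Start: joints at [-1.402, 0.3, 1.521, -0, 1.321, -0.067], TCP at [128.485, -534.772, 231.281] pointing down, gripper open.
Joint ranges: [-3.03, 3.03], [-0.79, 2.21], [0.23, 2.52], [-1.04, 4.18], [0, 3.07], [-2.55, 2.55]. Speed limits (rad/s): [2.22, 2.22, 2.57, 3.14, 3.14, 3.14].

## Interface

Orientations are given as a unit quaternion [w, x, y, z].
In Python, from plant import r gives the robot as it stands.
- The arm moves only by the shell command python3 -m jog 'ROWS' [FORCE]. ROWS is JSON, a list of rows, each an object of numbers: "tx", "ty", "tz": the shift along the tool's x, y, z in cm; "wx", "wy", "wz": the turn, a rotation vector about the tool's x, y, z in rad; "claw": the finger opening in cm, from 0 to 8.54. A call has 1 to 12 rows; each row is the pose to reach, as a shift and turn from the pose commanded when the call began, along the tool's axes at that moment; what a row does not reach only later rows make up. A row lasts 1/12 s, in which the tool goes at most 41.7 mm and 7.16 degrees, less where a joint would pass 70% of its speed; a pose out of reach is approached as far as the arm can. A call with a gripper value outside its range is refused whole. The fingers move at their own pace and stop on an object; FORCE is the grip in N (left out, the last holds). Time passes only in rows, so rows that repeat a pose let the fingers close. It gives the time, the measured TCP pose, the force and the opening at its end, in the units of the state.
- r.get_state(): the state, without advancing time (a new reading comes with each control period).
- r.read_camera(name): name is "side" or "top"; returns a dict with "frame" (384x512x3 uint8, red, green, blue), "fx", "fy", "cx", "cy" (pixels), "D" ([k1, k2, p1, p2, k3] as OpenCV has them; the pictures are not rectified), "R" (3x3) and "t" (3): a world point X has camera coordinates R X + t. Camera axes: x right, y down, z forward; pixel columns grow to the right and rows downward; lengths in mm; the calibration is good to about 2 mm. A picture is of the moment at which its call begins. There is no depth.
- r.sign_off(): hands the job in, once; it reports no verdict.
The state is a dict: "time_s": time; "q": joint angles; "joint_vel": joint speeds; "effort": joint torques, N m; "ee_pos": TCP position; "tcp_rot": TCP orientation; "contact_force": force on the tool from outside, world axes, zero at the start; "ft_torque": the same for the moment, N m; "finger_gap": finger opening in mm.
Only numpy, scipy, OpenCV 4.12 (cv2) and the standard library are available. Lean on these libraries where they do the work, as an engineer would, in place of code of your own. Each camera call takes 0.05 s, during which the arm holds its last target.

## Task

Push the lidded black meal box along the counter with your fingers, through the narrow gap between the two hot steel pots, until it stands wholly on the black glass warming plate on the other side. Do not pick it up or tip it, do not shove it hard against the pots, and keep your hand and arm off the pots themselves. Leave the juice carton, the plates and the bowls where they are.

Things in the scene. Friction and masses are not known exactly. Their poses are not given: they have to be found in the camera images.
- meal_box: Loose full black meal box, white lid, 0.3-0.5 kg. Rim (outermost) 110 mm (own x) by 160 mm (own y, long way), corners rounded 18 mm, 36-43 mm above the underside; foot 94 x 144 mm; lid top 48 mm. Origin: centre of underside, z up. Slides under a few N, stops when let be. Starts left or right of the pots, some 0.23 m from mid-gap, long way along the lane to within 0.4 rad.
- near_pot: Low lidded steel pot nearer the robot, hot, immovable. Upright round wall, radius 100 mm; lid edge 58 mm, lid centre 67 mm high, lid handle over the centre to 94 mm. Side handles at own +y and -y reach 138 mm from the axis, 36-48 mm high, within 46 mm of its y axis. Origin: centre of underside. The lane runs across the line joining the pot centres.
- far_pot: The same pot again, farther from the robot. Wall to wall the gap between the pots is 118 to 122 mm at its narrowest, on the line that joins their centres; it widens both ways as the walls curve away.
- warming_plate: Black glass warming plate with a thin bright trim, set flush in the counter (no step; things slide onto it). Glass 190 mm (own x, across the lane) by 220 mm (own y, along it). Origin: centre of the glass, counter height. Lies on the other side of the pots from the meal box, some 0.23 m from mid-gap, up to 30 mm beside the gap's midline.
- juice: Bystander: upright red and white juice carton, 40 x 50 mm, 118 mm tall, beside the warming plate, on the side away from the robot. Origin: centre of the underside.
- plate_stack: Bystander: stack of white plates, 170 mm across, 38 mm high, towards the robot, left. Origin: centre of the underside.
- bowl_stack: Bystander: stack of black bowls, 120 mm across, 74 mm high, towards the robot, right. Origin: centre of the underside.
- foot0 (a point): Corner of the meal box's foot on the counter, at its own +42.5 mm x, +67.5 mm y.
- foot1 (a point): Corner of the meal box's foot on the counter, at its own +42.5 mm x, -67.5 mm y.
- foot2 (a point): Corner of the meal box's foot on the counter, at its own -42.5 mm x, +67.5 mm y.
- foot3 (a point): Corner of the meal box's foot on the counter, at its own -42.5 mm x, -67.5 mm y.

How it is judged:
By the outcome, as a careful person would: the job done as asked, in the order asked, and still so for the second after the job is handed in, with the robot touching nothing.
It also fails if it takes over 72 s, if anything falls off the work surface, if the arm or the gripper's body presses on something with over 40 N, if the wrist force passes 120 N, or if a joint passes its speed limit or range.

## Working session

There is one attempt and no reset: what is moved stays moved. The work goes in short steps, Python scripts to look and compute and a shell command to move; the robot and the scene stay as the last step left them, time stands still between calls to the robot, and variables do not carry over. Pictures are saved under pics/ and viewed, and the job is handed in when it is done.

```bash
ls; mkdir -p pics; python3 - <<'E'
from plant import r
import cv2
for n in("top","side"):
    c=r.read_camera(n); cv2.imwrite(f"pics/{n}0.png",c["frame"][:,:,::-1]); print(n,{k:v for k,v in c.items() if k!="frame"})
print(r.get_state(), r.grip_depth)
E
```

```text
pics
top {'fx': 415.2707876268673, 'fy': 415.2707876268673, 'cx': 261.73968689560763, 'cy': 192.40518711362637, 'D': array([-0.14015479,  0.        ,  0.        ,  0.        ,  0.        ]), 'R': array([[ 0.01428469, -0.99925514,  0.03584841],
       [-0.98825552, -0.01956442, -0.15155282],
       [ 0.15214129, -0.0332625 , -0.98779888]]), 't': array([-12.40988161, 474.34407026, 958.34705792])}
side {'fx': 350.8787519873456, 'fy': 350.8787519873456, 'cx': 248.30473182071242, 'cy': 193.96545285609417, 'D': array([-0.09409564,  0.        ,  0.        ,  0.        ,  0.        ]), 'R': array([[ 0.92909457, -0.36936288, -0.01882394],
       [-0.27184157, -0.64750771, -0.7119241 ],
       [ 0.25076969,  0.66656195, -0.70200408]]), 't': array([-431.81946682,  167.86818422,  694.9424485 ])}
{'time_s': 0.1, 'q': array([-1.40160653e+00,  3.00413151e-01,  1.52150767e+00,  8.43400616e-06,
        1.32069479e+00, -6.65812341e-02]), 'joint_vel': array([-0.00022763, -0.00143674, -0.00128756,  0.00079021,  0.00016844,
       -0.00091533]), 'effort': array([-1.32222913e-04, -5.44377708e+01, -3.62372410e+01, -1.34217980e-04,
        2.99124804e-03, -3.67160638e-06]), 'ee_pos': array([ 128.45081184, -534.58080415,  230.78415509]), 'tcp_rot': array([-5.11015109e-04,  9.93059539e-01,  1.17611607e-01, -2.21496397e-05]), 'contact_force': array([-0.01701479, -0.03916346, -0.34040691]), 'ft_torque': array([ 0.03453061, -0.04169169, -0.04926463]), 'finger_gap': 85.69755292744124} 18.700000000000003
```

View pics/top0.png

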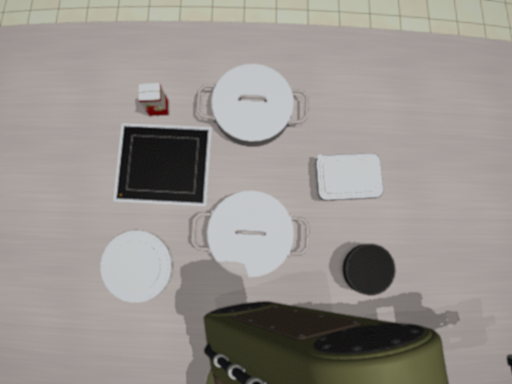

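View pics/side0.png

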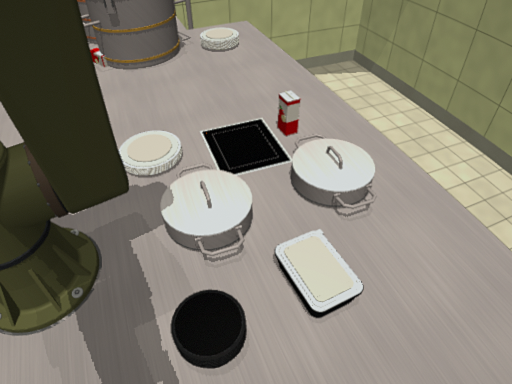

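The top view shows the white-lidded box right of the pots at about (350,176). The pots are at (252,103) and (251,233), and the warming plate is at (163,165). The side view agrees. Next I'll measure them.

```bash
cat > h.py <<'E'
from plant import r
import cv2, numpy as np
def cam(n,save=None):
    c=r.read_camera(n)
    if save: cv2.imwrite(f"pics/{save}.png",cv2.resize(c["frame"][:,:,::-1],None,fx=1.5,fy=1.5))
    return c
def K(c): return np.array([[c["fx"],0,c["cx"]],[0,c["fy"],c["cy"]],[0,0,1.]])
def ray(c,p,z):
    p=np.asarray(p,float).reshape(-1,1,2)
    u=cv2.undistortPoints(p,K(c),c["D"]).reshape(-1,2)
    d=np.c_[u,np.ones(len(u))]@c["R"]; o=-c["R"].T@c["t"]
    s=(z-o[2])/d[:,2]
    return o+d*s[:,None]
def proj(c,X): 
    return cv2.projectPoints(np.asarray(X,float).reshape(-1,1,3),cv2.Rodrigues(c["R"])[0],c["t"],K(c),c["D"])[0].reshape(-1,2)
def blobs(m,amin=300):
    cs,_=cv2.findContours(m.astype(np.uint8)*255,cv2.RETR_EXTERNAL,cv2.CHAIN_APPROX_NONE)
    return [k.reshape(-1,2) for k in cs if cv2.contourArea(k)>amin]
E
python3 - <<'E'
from h import *
c=cam("top"); f=c["frame"].astype(int)
hsv=cv2.cvtColor(c["frame"],cv2.COLOR_RGB2HSV)
for p in [(350,176),(322,195),(330,160),(252,80),(310,175),(163,165),(120,160),(165,215),(202,205)]: print(p,f[p[1],p[0]],hsv[p[1],p[0]])
m=(hsv[:,:,2]>195)&(hsv[:,:,1]<40); m[:40]=0
cv2.imwrite("pics/m.png",m*255)
for k in blobs(m):
    (x,y),_=cv2.minEnclosingCircle(k.astype(np.float32))
    print("px",x,y,cv2.contourArea(k))
    for z in(0,43,58):
        P=ray(c,k,z)[:,:2].astype(np.float32)
        R=cv2.minAreaRect(P); el=cv2.fitEllipse(P)
        print(z,"rect",np.round(R[0],1),np.round(R[1],1),round(R[2],1),"ell",np.round(el[0],1),np.round(el[1],1))
E
```

```text
(350, 176) [195 198 200] [102   6 200]
(322, 195) [196 199 202] [105   8 202]
(330, 160) [195 197 200] [108   6 200]
(252, 80) [194 197 199] [102   6 199]
(310, 175) [131 124 122] [  7  18 131]
(163, 165) [24 24 24] [ 0  0 24]
(120, 160) [124 127 129] [102  10 129]
(165, 215) [172 165 162] [  9  15 172]
(202, 205) [192 193 195] [110   4 195]
px 135.5 266.0 3601.0
0 rect [293.3 300.2] [165.  166.4] 2.0 ell [293.3 300.4] [165.1 166.8]
43 rect [294.5 288.7] [158.  159.4] 2.0 ell [294.6 289. ] [158.2 159.7]
58 rect [295.  284.7] [155.6 156.9] 2.0 ell [295. 285.] [155.7 157.3]
px 250.2310028076172 233.2541046142578 5189.5
0 rect [383.8  18.7] [206.1 197. ] 65.3 ell [383.2  19.4] [194.1 208.1]
43 rect [381.3  19.1] [197.4 188.6] 65.3 ell [380.6  19.8] [185.9 199.3]
58 rect [380.4  19.2] [194.4 185.8] 65.3 ell [379.7  19.9] [183.  196.2]
px 349.0 174.5 2192.0
0 rect [ 527.2 -228.2] [108.4 160.5] 1.6 ell [ 527.9 -228.9] [119.2 180.9]
43 rect [ 518.6 -217.4] [103.8 153.8] 1.6 ell [ 519.2 -218. ] [114.2 173.3]
58 rect [ 515.6 -213.6] [102.2 151.4] 1.6 ell [ 516.2 -214.2] [112.4 170.6]
px 252.3987274169922 102.0 4563.0
0 rect [718.7  22.8] [203.3 205.2] 47.1 ell [718.5  22.1] [203.2 203.7]
43 rect [702.   23.1] [194.7 196.5] 47.1 ell [701.8  22.4] [194.6 195.1]
58 rect [696.2  23.2] [191.7 193.5] 47.1 ell [696.   22.5] [191.6 192.1][ WARN:0@1.968] global loadsave.cpp:1063 imwrite_ Unsupported depth image for selected encoder is fallbacked to CV_8U.
```

View pics/m.png

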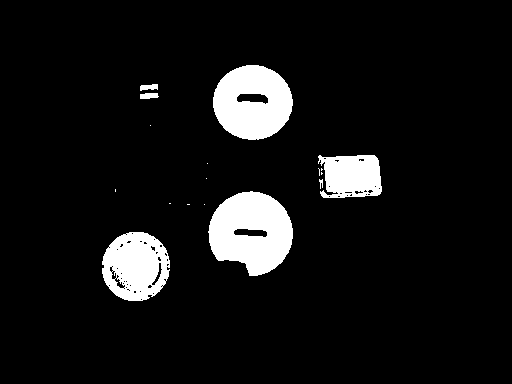

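```bash
python3 - <<'E'
from h import *
c=cam("top"); s=cam("side")
a=cv2.resize(c["frame"][140:215,300:400,::-1],None,fx=8,fy=8,interpolation=cv2.INTER_NEAREST)
cv2.imwrite("pics/cropt.png",a)
a=cv2.resize(s["frame"][225:320,265:370,::-1],None,fx=6,fy=6,interpolation=cv2.INTER_NEAREST)
cv2.imwrite("pics/crops.png",a)
E
```

```text
(no output)
```

View pics/cropt.png

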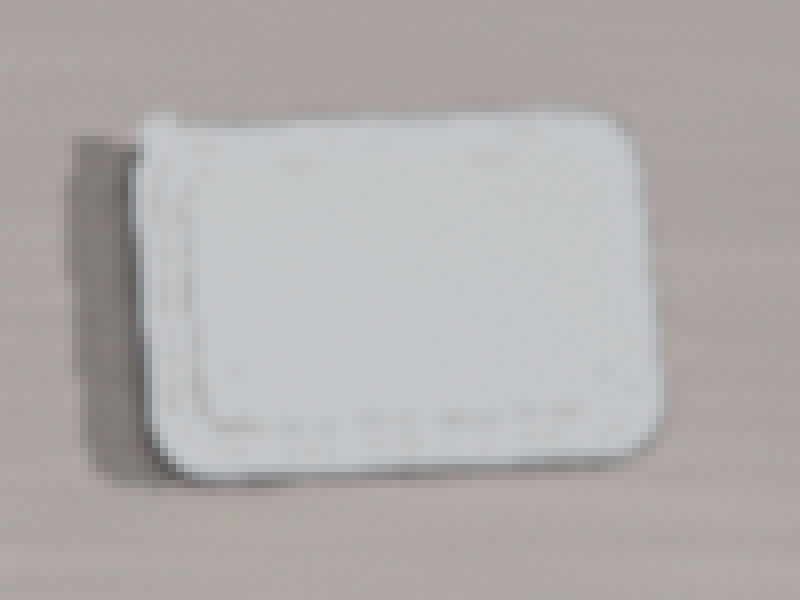

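View pics/crops.png

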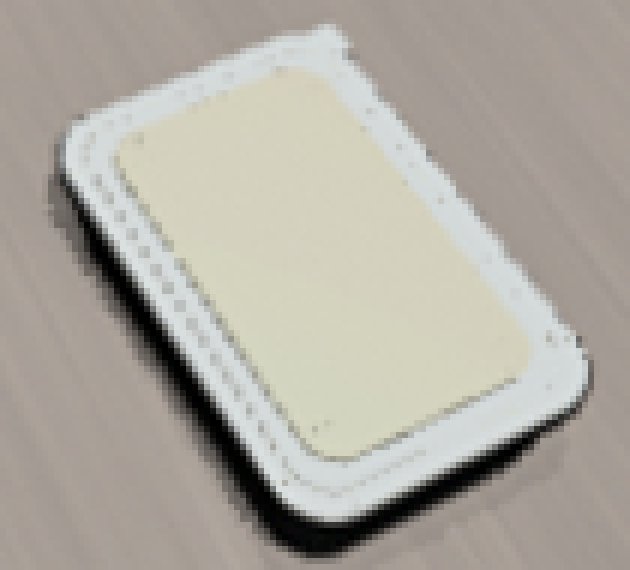

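```bash
cat > meas.py <<'E'
from h import *
def box(c,plate=False,off=0.0):
    f=c["frame"].astype(np.float32); f=cv2.resize(f,None,fx=4,fy=4,interpolation=cv2.INTER_LINEAR)
    m=((f[:,:,2]-f[:,:,0])>-2)&(f[:,:,1]>150)
    return m
def up(k): return (k+0.5)/4-0.5
if __name__=="__main__":
    c=cam("top"); f=c["frame"]
    m=box(c); m[:160]=0
    mo=cv2.morphologyEx(m.astype(np.uint8),cv2.MORPH_OPEN,np.ones((25,25)))
    for k in blobs(mo,8000):
        k=up(k.astype(float)); ctr=k.mean(0)
        for z in (41,58):
            P=ray(c,k,z)[:,:2].astype(np.float32)
            R=cv2.minAreaRect(P); el=cv2.fitEllipse(P)
            print(np.round(ctr),z,"rect",np.round(R[0],1),np.round(R[1],1),round(R[2],1),"ell",np.round(el[0],1),np.round(el[1],1))
    cv2.imwrite("pics/m2.png",cv2.resize(mo*255,(512,384)))
    # side box
    s=cam("side"); m=box(s); f=cv2.resize(s["frame"],None,fx=4,fy=4).astype(int)
    m=(f.min(2)>190)
    mo=cv2.morphologyEx(m.astype(np.uint8),cv2.MORPH_OPEN,np.ones((9,9)))
    for k in blobs(mo,4000):
        k=up(k.astype(float)); ctr=k.mean(0)
        P=ray(s,k,43)[:,:2].astype(np.float32);R=cv2.minAreaRect(P)
        print("side",np.round(ctr),"rect",np.round(R[0],1),np.round(R[1],1),round(R[2],1))
    # plate: dark
    m=cv2.resize(c["frame"],None,fx=4,fy=4).max(2)<80
    m[:, 4*215:]=0
    mo=cv2.morphologyEx(m.astype(np.uint8),cv2.MORPH_CLOSE,np.ones((21,21)))
    for k in blobs(mo,8000):
        P=ray(c,up(k.astype(float)),0)[:,:2].astype(np.float32);R=cv2.minAreaRect(P); print("plate",R)
E
python3 meas.py
```

```text
[136. 266.] 41 rect [294.5 289.6] [168.2 166.9] 2.1 ell [294.5 289.4] [168.  168.2]
[136. 266.] 58 rect [295.  285.1] [165.3 164. ] 2.1 ell [295.  284.9] [165.1 165.3]
[250. 233.] 41 rect [380.9  20.1] [205.2 194.7] 65.7 ell [380.4  20.7] [192.5 207.6]
[250. 233.] 58 rect [379.9  20.2] [201.6 191.4] 65.7 ell [379.4  20.8] [189.1 204. ]
[349. 176.] 41 rect [ 518.7 -217.7] [110.6 160.1] 3.6 ell [ 519.2 -216.9] [124.  185.8]
[349. 176.] 58 rect [ 515.3 -213.4] [108.6 157.3] 3.6 ell [ 515.8 -212.7] [121.8 182.6]
[252. 102.] 41 rect [702.7  23.2] [202.6 203.2] 1.4 ell [702.7  22.8] [202.7 203.5]
[252. 102.] 58 rect [696.1  23.3] [199.1 199.7] 1.4 ell [696.1  22.9] [199.2 200. ]
side [317. 270.] rect [ 519.3 -215.6] [109.7 157.8] 3.7
side [207. 202.] rect [382.6  33.1] [202.1 192. ] 64.3
side [333. 165.] rect [706.3  36.1] [199.4 201.9] 67.5
side [151. 149.] rect [294.7 281.7] [157.9 162.1] 38.5
plate ((104.35867309570312, 115.21045684814453), (175.56253051757812, 25.81593132019043), 1.2265095710754395)
plate ((549.0298461914062, 245.83041381835938), (214.48406982421875, 184.6204833984375), 88.1615982055664)
```

View pics/m2.png

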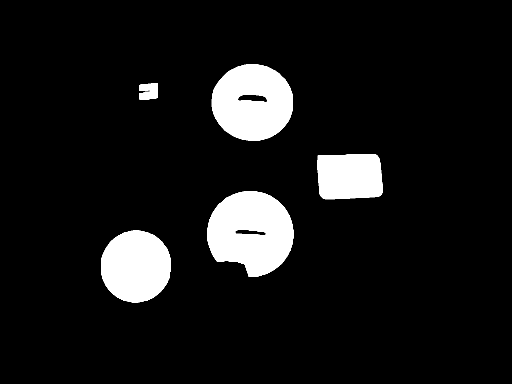

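```bash
python3 - <<'E'
from meas import *
from scipy.optimize import least_squares
c=cam("top"); m=box(c); m[:160]=0
mo=cv2.morphologyEx(m.astype(np.uint8),cv2.MORPH_OPEN,np.ones((25,25)))
for k in blobs(mo,60000):
    k=up(k.astype(float))
    if abs(k[:,0].mean()-250)>20: continue
    P=ray(c,k,58)[:,:2]
    sel=np.ones(len(P),bool)
    if k[:,1].mean()>150: sel=(k[:,1]<255)|(k[:,0]>262)
    s=least_squares(lambda a:np.hypot(*(P[sel]-a[:2]).T)-a[2],[P[:,0].mean(),20,100],loss='soft_l1'); print(s.x,np.abs(s.fun).max())
E
```

```text
[375.65036974  22.30810963 100.0113391 ] 0.9805222835234417
[696.06779185  22.94273823  99.78081978] 1.3041166381821654
```

```bash
cat > go.py <<'E'
import sys
from h import *
from scipy.spatial.transform import Rotation as Ro
s=r.get_state(); q=s["tcp_rot"]; R=Ro.from_quat([q[1],q[2],q[3],q[0]])
print("t",round(s["time_s"],2),"tcp",s["ee_pos"].round(1),"x",R.as_matrix()[:,0].round(3),"z",R.as_matrix()[:,2].round(3),"F",s["contact_force"].round(1),"gap",round(s["finger_gap"],1))
if len(sys.argv)>4:
    x,y,z,a=map(float,sys.argv[1:5]) # a: heading of tool x, deg, tool down
    a=np.radians(a)
    T=np.array([[np.cos(a),np.sin(a),0],[np.sin(a),-np.cos(a),0],[0,0,-1]]).astype(float)
    print("shift cm",(R.as_matrix().T@(np.array([x,y,z])-s["ee_pos"])/10).round(2),"w",(R.inv()*Ro.from_matrix(T)).as_rotvec().round(3))
E
python3 go.py 425 -218 231 0
```

```text
t 0.4 tcp [ 128.5 -534.7  231.2] x [0.972 0.234 0.   ] z [-0.  0. -1.] F [0.4 0.2 0.1] gap 85.1
shift cm [ 3.623e+01 -2.387e+01  2.000e-02] w [-0.     0.     0.236]
```

```bash
python3 -m jog '[{"tx":18,"ty":-12,"wz":0.236,"claw":6},{"tx":18,"ty":-12,"wz":0.236,"claw":6},{"tx":18,"ty":-12,"wz":0.236,"claw":6},{"tx":18,"ty":-12,"wz":0.236,"claw":6},{"tx":18,"ty":-12,"wz":0.236,"claw":6},{"tx":36.2,"ty":-23.9,"wz":0.236,"claw":6},{"tx":36.2,"ty":-23.9,"wz":0.236,"claw":6},{"tx":36.2,"ty":-23.9,"wz":0.236,"claw":6},{"tx":36.2,"ty":-23.9,"wz":0.236,"claw":6},{"tx":36.2,"ty":-23.9,"wz":0.236,"claw":6},{"tx":36.2,"ty":-23.9,"wz":0.236,"claw":6},{"tx":36.2,"ty":-23.9,"wz":0.236,"claw":6}]'; python3 go.py 425 -218 14 0
```

```text
t 0.4 tcp [ 128.5 -534.7  231.2] x [0.972 0.234 0.   ] z [-0.  0. -1.] F [0.4 0.2 0.1] gap 85.1
shift cm [ 36.23 -23.87  21.72] w [-0.     0.     0.236]validation failed for argument at $[0]...
```

```bash
python3 -m jog '[{"tx":18,"ty":-12,"tz":0,"wx":0,"wy":0,"wz":0.236,"claw":6}]'; python3 go.py; python3 -m jog --help | head -30
```

```text
time_s: 0.48
ee_pos: [153.6, -507.2, 230.8]
tcp_rot: [0.0, 0.998, 0.058, -0.0]
contact_force: [1.3, -0.3, 0.4]
finger_gap: 75.6
t 0.48 tcp [ 153.6 -507.2  230.8] x [ 0.993  0.116 -0.001] z [-0.001 -0.    -1.   ] F [ 1.3 -0.3  0.4] gap 75.6invalid input: not JSON, or not a number
```

```bash
python3 go.py 425 -218 231 0
```

```text
t 0.48 tcp [ 153.6 -507.2  230.8] x [ 0.993  0.116 -0.001] z [-0.001 -0.    -1.   ] F [ 1.3 -0.3  0.4] gap 75.6
shift cm [ 30.31 -25.58  -0.06] w [0.    0.001 0.116]
```

```bash
python3 -m jog '[{"tx":30.3,"ty":-25.6,"tz":0,"wx":0,"wy":0,"wz":0.116,"claw":6},{"tx":30.3,"ty":-25.6,"tz":0,"wx":0,"wy":0,"wz":0.116,"claw":6},{"tx":30.3,"ty":-25.6,"tz":0,"wx":0,"wy":0,"wz":0.116,"claw":6},{"tx":30.3,"ty":-25.6,"tz":0,"wx":0,"wy":0,"wz":0.116,"claw":6},{"tx":30.3,"ty":-25.6,"tz":0,"wx":0,"wy":0,"wz":0.116,"claw":6},{"tx":30.3,"ty":-25.6,"tz":0,"wx":0,"wy":0,"wz":0.116,"claw":6},{"tx":30.3,"ty":-25.6,"tz":0,"wx":0,"wy":0,"wz":0.116,"claw":6},{"tx":30.3,"ty":-25.6,"tz":0,"wx":0,"wy":0,"wz":0.116,"claw":6},{"tx":30.3,"ty":-25.6,"tz":0,"wx":0,"wy":0,"wz":0.116,"claw":6},{"tx":30.3,"ty":-25.6,"tz":0,"wx":0,"wy":0,"wz":0.116,"claw":6},{"tx":30.3,"ty":-25.6,"tz":0,"wx":0,"wy":0,"wz":0.116,"claw":6},{"tx":30.3,"ty":-25.6,"tz":0,"wx":0,"wy":0,"wz":0.116,"claw":6}]'; python3 go.py 425 -218 14 0; python3 -c "
from h import *; cam('side','s1')"
```

```text
time_s: 1.48
ee_pos: [428.5, -215.4, 231.2]
tcp_rot: [-0.0, 1.0, 0.0, -0.0]
contact_force: [0.1, 0.9, 0.5]
finger_gap: 59.9
t 1.48 tcp [ 428.5 -215.4  231.2] x [ 1.  0. -0.] z [-0.  0. -1.] F [0.1 0.9 0.5] gap 59.9
shift cm [-0.35  0.26 21.72] w [-0.  0.  0.]
```

View pics/s1.png

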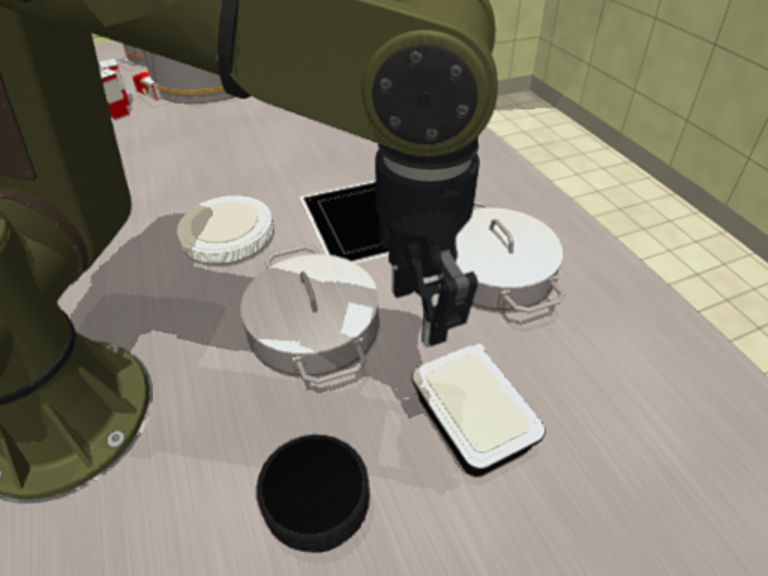

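```bash
python3 -m jog '[{"tx":-0.5,"ty":0.3,"tz":4,"wx":0,"wy":0,"wz":0,"claw":6},{"tx":-0.5,"ty":0.3,"tz":8,"wx":0,"wy":0,"wz":0,"claw":6},{"tx":-0.5,"ty":0.3,"tz":12,"wx":0,"wy":0,"wz":0,"claw":6},{"tx":-0.5,"ty":0.3,"tz":15,"wx":0,"wy":0,"wz":0,"claw":6},{"tx":-0.5,"ty":0.3,"tz":18,"wx":0,"wy":0,"wz":0,"claw":6},{"tx":-0.5,"ty":0.3,"tz":20,"wx":0,"wy":0,"wz":0,"claw":6},{"tx":-0.5,"ty":0.3,"tz":21,"wx":0,"wy":0,"wz":0,"claw":6},{"tx":-0.5,"ty":0.3,"tz":21.7,"wx":0,"wy":0,"wz":0,"claw":6},{"tx":-0.5,"ty":0.3,"tz":21.7,"wx":0,"wy":0,"wz":0,"claw":6}]'; python3 go.py 450 -218 14 0; python3 -c "
from h import *; cam('side','s2');cam('top','t2')"
```

```text
time_s: 2.28
ee_pos: [422.6, -219.7, 13.9]
tcp_rot: [-0.0, 1.0, -0.002, -0.0]
contact_force: [0.7, 0.5, 0.4]
finger_gap: 59.8
t 2.28 tcp [ 422.6 -219.7   13.9] x [ 1.    -0.003 -0.001] z [-0.001  0.    -1.   ] F [0.7 0.5 0.4] gap 59.8
shift cm [ 2.74 -0.18 -0.02] w [-0.     0.001 -0.003]
```

View pics/s2.png

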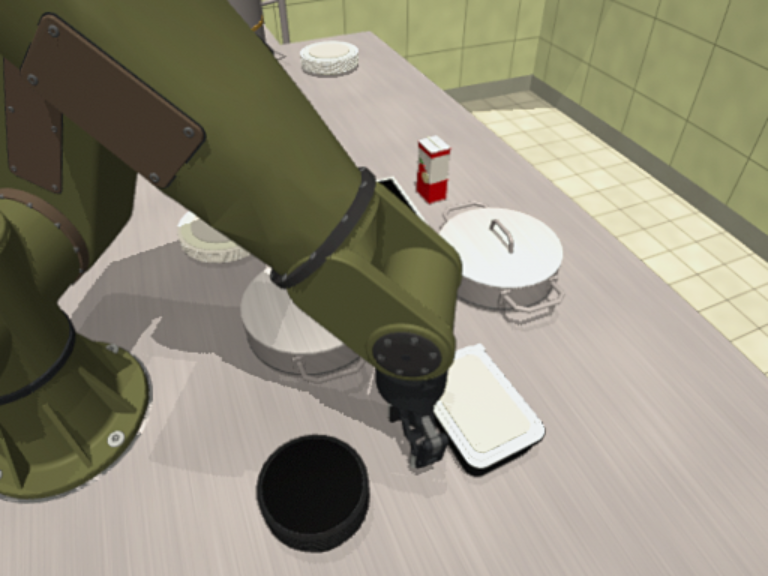

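View pics/t2.png

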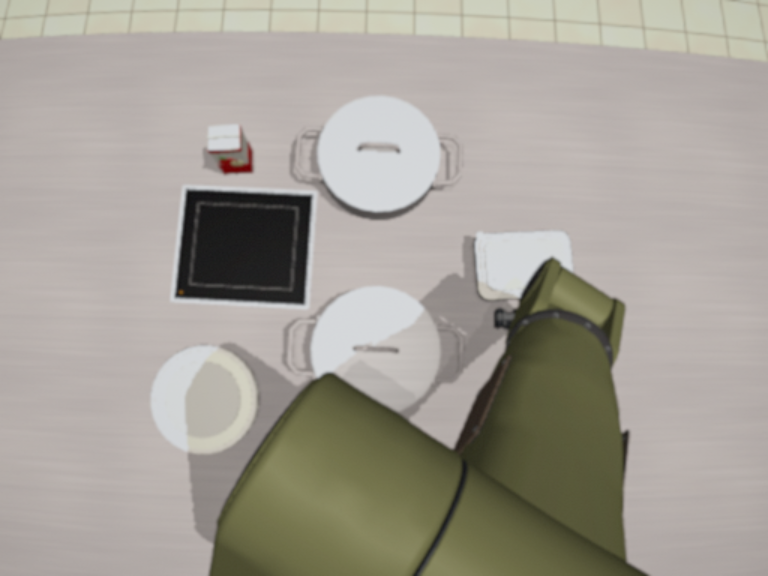

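```bash
python3 -m jog '[{"tx":1,"ty":0,"tz":0,"wx":0,"wy":0,"wz":0,"claw":6},{"tx":1.8,"ty":0,"tz":0,"wx":0,"wy":0,"wz":0,"claw":6},{"tx":2.1,"ty":0,"tz":0,"wx":0,"wy":0,"wz":0,"claw":6},{"tx":2.4,"ty":0,"tz":0,"wx":0,"wy":0,"wz":0,"claw":6},{"tx":2.7,"ty":0,"tz":0,"wx":0,"wy":0,"wz":0,"claw":6},{"tx":3.0,"ty":0,"tz":0,"wx":0,"wy":0,"wz":0,"claw":6},{"tx":3.3,"ty":0,"tz":0,"wx":0,"wy":0,"wz":0,"claw":6},{"tx":3.6,"ty":0,"tz":0,"wx":0,"wy":0,"wz":0,"claw":6},{"tx":3.9,"ty":0,"tz":0,"wx":0,"wy":0,"wz":0,"claw":6},{"tx":4.2,"ty":0,"tz":0,"wx":0,"wy":0,"wz":0,"claw":6},{"tx":4.2,"ty":0,"tz":0,"wx":0,"wy":0,"wz":0,"claw":6}]'; python3 go.py; python3 - <<'E'
from meas import *
s=cam("side"); f=cv2.resize(s["frame"],None,fx=4,fy=4).astype(int)
cv2.imwrite("pics/s3.png",cv2.resize(s["frame"][200:330,220:390,::-1],None,fx=4,fy=4))
m=(f.min(2)>165)
mo=cv2.morphologyEx(m.astype(np.uint8),cv2.MORPH_OPEN,np.ones((9,9)))
for k in blobs(mo,4000):
    k=up(k.astype(float)); ctr=k.mean(0)
    P=ray(s,k,43)[:,:2].astype(np.float32);R=cv2.minAreaRect(P)
    print("side",np.round(ctr),"rect",np.round(R[0],1),np.round(R[1],1),round(R[2],1))
E
```

```text
time_s: 3.3
ee_pos: [465.2, -219.1, 14.2]
tcp_rot: [-0.0, 1.0, -0.001, -0.0]
contact_force: [-0.6, 0.6, 0.0]
finger_gap: 60.4
t 3.3 tcp [ 465.2 -219.1   14.2] x [ 1.    -0.002 -0.001] z [-0.001  0.    -1.   ] F [-0.6  0.6  0. ] gap 60.4
side [196. 268.] rect [ 305.7 -128.8] [ 25.7 102.4] 0.5
side [209. 202.] rect [395.4  38.1] [214.2 127. ] 80.6
side [100. 152.] rect [211.2 372.3] [536.3 259.9] 71.3
side [282. 254.] rect [759.8 238.9] [1623.2 1011.5] 59.4
```

View pics/s3.png

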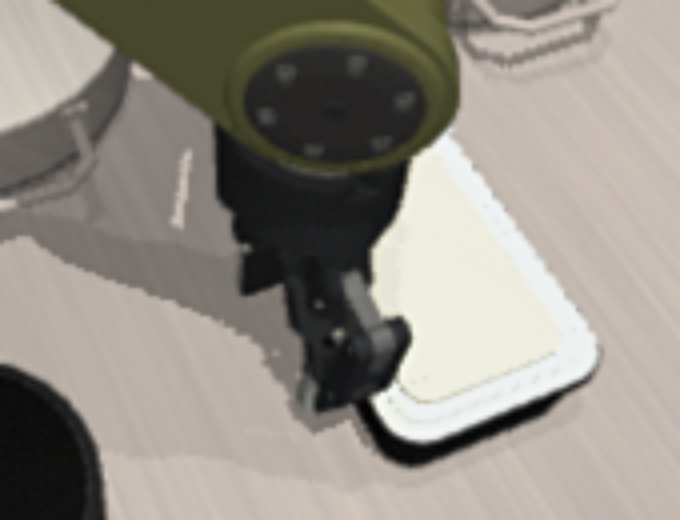

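```bash
python3 -m jog '[{"tx":0.2,"ty":0,"tz":0,"wx":0,"wy":0,"wz":0,"claw":6},{"tx":0.4,"ty":0,"tz":0,"wx":0,"wy":0,"wz":0,"claw":6},{"tx":0.4,"ty":0,"tz":0,"wx":0,"wy":0,"wz":0,"claw":6},{"tx":-1,"ty":0,"tz":0,"wx":0,"wy":0,"wz":0,"claw":6},{"tx":-3,"ty":0,"tz":0,"wx":0,"wy":0,"wz":0,"claw":6},{"tx":-3,"ty":0,"tz":-4,"wx":0,"wy":0,"wz":0,"claw":5},{"tx":-3,"ty":0,"tz":-8,"wx":0,"wy":0,"wz":0,"claw":4},{"tx":-3,"ty":4,"tz":-12,"wx":0,"wy":0,"wz":0,"claw":4},{"tx":-3,"ty":8,"tz":-12,"wx":0,"wy":0,"wz":0,"claw":4},{"tx":-3,"ty":12,"tz":-12,"wx":0,"wy":0,"wz":0,"claw":4},{"tx":-3,"ty":16,"tz":-12,"wx":0,"wy":0,"wz":0,"claw":4}]'; python3 go.py 532 -370 134 0; cat > bx.py <<'E'
from meas import *
import sys
def go(tag,name,thr):
    s=cam(name,f"{name[0]}{tag}"); f=s["frame"].astype(np.float32); f=cv2.resize(f,None,fx=4,fy=4,interpolation=cv2.INTER_LINEAR)
    m=((f[:,:,2]-f[:,:,0])>-2)&(f[:,:,1]>150) if name=="top" else (f.min(2)>thr)
    mo=cv2.morphologyEx(m.astype(np.uint8),cv2.MORPH_OPEN,np.ones((25,25) if name=="top" else (9,9)))
    for k in blobs(mo,8000):
        k=up(k.astype(float)); ctr=k.mean(0)
        P=ray(s,k,41 if name=="top" else 43)[:,:2].astype(np.float32);R=cv2.minAreaRect(P)
        if 80<min(R[1])<125 : print(name,np.round(ctr),"rect",np.round(R[0],1),np.round(R[1],1),round(R[2],1))
if __name__=="__main__":
    go(sys.argv[1],"top",0); go(sys.argv[1],"side",190)
E
python3 bx.py 4
```

```text
time_s: 4.27
ee_pos: [435.1, -374.9, 135.9]
tcp_rot: [0.001, 1.0, -0.001, 0.001]
contact_force: [-0.0, -0.7, 0.3]
finger_gap: 40.0
t 4.27 tcp [ 435.1 -374.9  135.9] x [ 1.    -0.001  0.003] z [ 0.003 -0.002 -1.   ] F [-0.  -0.7  0.3] gap 40.0
shift cm [ 9.69 -0.5   0.22] w [ 0.002 -0.003 -0.001]
top [128. 264.] rect [299.7 314.4] [118.6 168.2] 77.7
top [350. 166.] rect [ 537.  -221.6] [110.  160.2] 0.2
side [ 86. 177.] rect [134.1 216.9] [265.1  99.2] 48.1
```

View pics/t4.png

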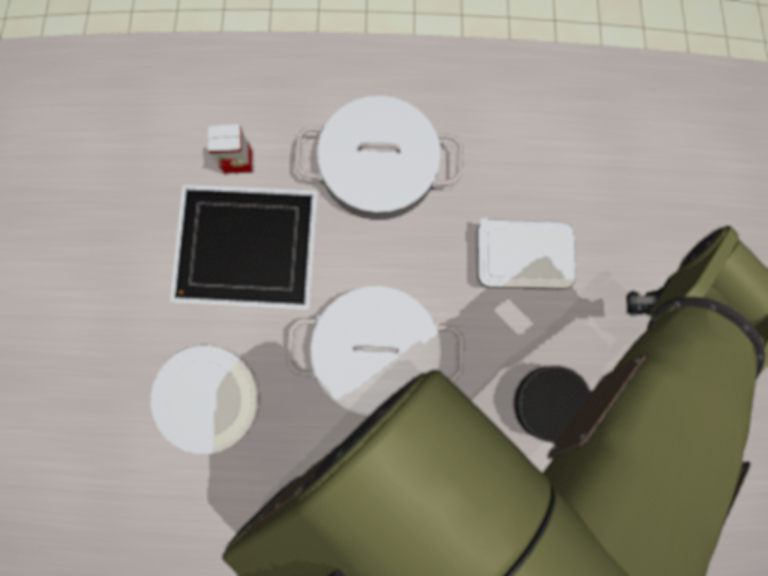

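View pics/s4.png

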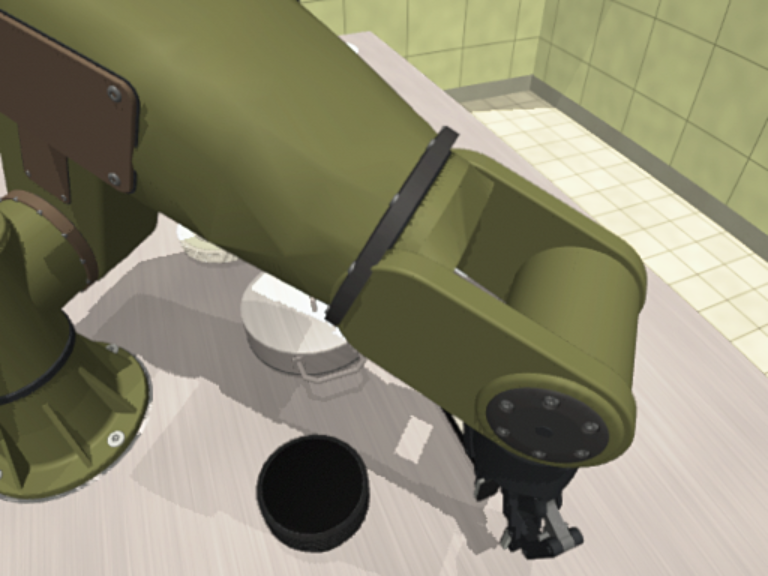

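```bash
python3 go.py 536.5 -350 134 90; python3 go.py 536.5 -350 134 -90; python3 -c "
from h import *; print(r.get_state()['q'])"
```

```text
t 4.37 tcp [ 434.1 -377.5  134.3] x [ 1.    -0.006  0.001] z [ 0.001 -0.002 -1.   ] F [-0.3  0.  -0.4] gap 39.9
shift cm [10.22 -2.81  0.04] w [ 0.003  0.    -1.577]
t 4.37 tcp [ 434.1 -377.5  134.3] x [ 1.    -0.006  0.001] z [ 0.001 -0.002 -1.   ] F [-0.3  0.  -0.4] gap 39.9
shift cm [10.22 -2.81  0.04] w [ 0.    -0.003  1.565]
[-7.79229547e-01  4.49066713e-01  1.55293373e+00 -4.48231188e-04
  1.13730888e+00  7.97833044e-01]
```

```bash
python3 -m jog '[{"tx":2,"ty":-1,"tz":0,"wx":0,"wy":0,"wz":-0.12,"claw":4},{"tx":4,"ty":-2,"tz":0,"wx":0,"wy":0,"wz":-0.24,"claw":4},{"tx":6,"ty":-2.8,"tz":0,"wx":0,"wy":0,"wz":-0.36,"claw":4},{"tx":8,"ty":-2.8,"tz":0,"wx":0,"wy":0,"wz":-0.48,"claw":4},{"tx":10.2,"ty":-2.8,"tz":0,"wx":0,"wy":0,"wz":-0.6,"claw":4},{"tx":10.2,"ty":-2.8,"tz":0,"wx":0,"wy":0,"wz":-0.72,"claw":4},{"tx":10.2,"ty":-2.8,"tz":0,"wx":0,"wy":0,"wz":-0.84,"claw":4},{"tx":10.2,"ty":-2.8,"tz":0,"wx":0,"wy":0,"wz":-0.96,"claw":4},{"tx":10.2,"ty":-2.8,"tz":0,"wx":0,"wy":0,"wz":-1.08,"claw":4},{"tx":10.2,"ty":-2.8,"tz":0,"wx":0,"wy":0,"wz":-1.2,"claw":4},{"tx":10.2,"ty":-2.8,"tz":0,"wx":0,"wy":0,"wz":-1.32,"claw":4},{"tx":10.2,"ty":-2.8,"tz":0,"wx":0,"wy":0,"wz":-1.44,"claw":4}]'; python3 go.py 536.5 -345 14 90
```

```text
time_s: 5.37
ee_pos: [537.0, -344.6, 134.2]
tcp_rot: [0.0, 0.75, 0.661, 0.0]
contact_force: [-0.6, -0.7, 0.6]
finger_gap: 39.9
t 5.37 tcp [ 537.  -344.6  134.2] x [0.126 0.992 0.   ] z [ 0. -0. -1.] F [-0.6 -0.7  0.6] gap 39.9
shift cm [-0.05 -0.05 12.02] w [ 0.     0.    -0.127]
```

```bash
python3 -m jog '[{"tx":0,"ty":0,"tz":3,"wx":0,"wy":0,"wz":-0.06,"claw":4},{"tx":0,"ty":0,"tz":6,"wx":0,"wy":0,"wz":-0.128,"claw":4},{"tx":0,"ty":0,"tz":9,"wx":0,"wy":0,"wz":-0.128,"claw":4},{"tx":0,"ty":0,"tz":11,"wx":0,"wy":0,"wz":-0.128,"claw":4},{"tx":0,"ty":0,"tz":12,"wx":0,"wy":0,"wz":-0.128,"claw":4},{"tx":0,"ty":0,"tz":12,"wx":0,"wy":0,"wz":-0.128,"claw":4},{"tx":0,"ty":0,"tz":12,"wx":0,"wy":0,"wz":-0.128,"claw":4}]'; python3 go.py 536.5 -318 14 90; python3 bx.py 5
```

```text
time_s: 5.95
ee_pos: [537.2, -345.0, 15.0]
tcp_rot: [0.0, 0.709, 0.705, 0.0]
contact_force: [-0.6, 0.1, 0.3]
finger_gap: 40.3
t 5.95 tcp [ 537.2 -345.    15. ] x [ 0.005  1.    -0.   ] z [ 0.001 -0.    -1.   ] F [-0.6  0.1  0.3] gap 40.3
shift cm [ 2.7  -0.08  0.09] w [ 0.001  0.    -0.005]
top [244. 205.] rect [451.2  37.9] [87.2 97.3] 52.6
```

View pics/s5.png

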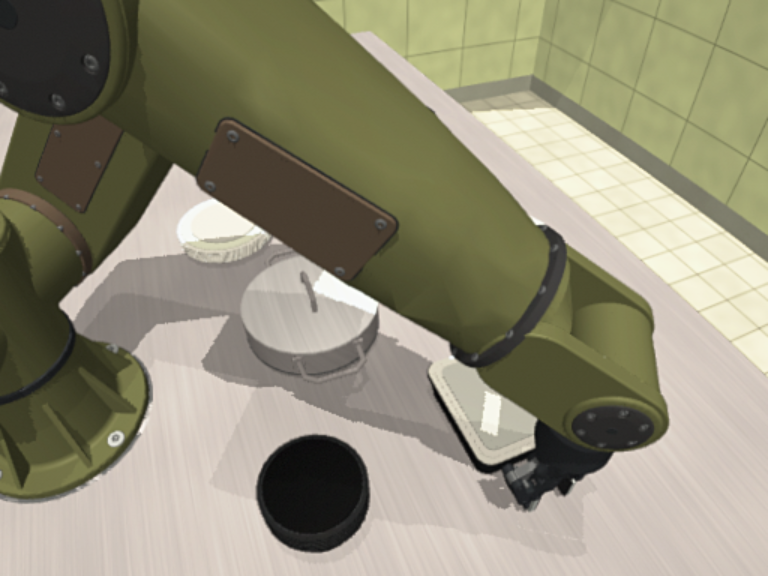

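View pics/t5.png

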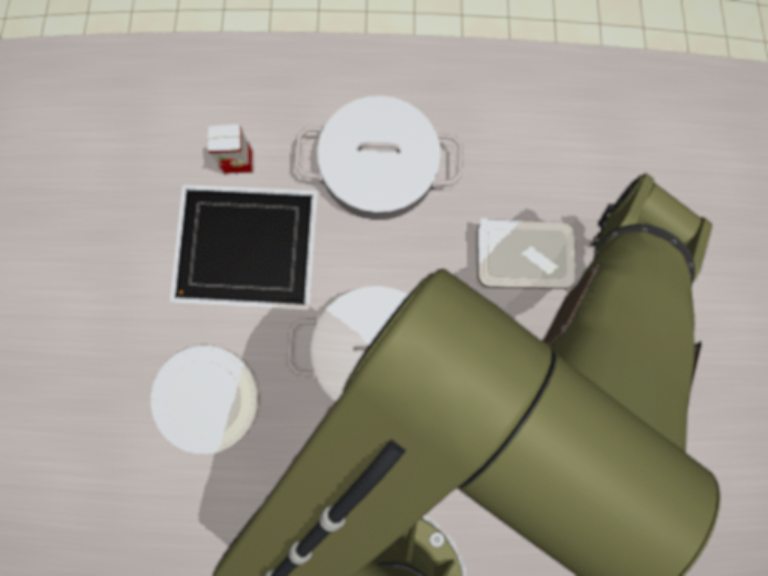

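```bash
python3 -m jog '[{"tx":1.2,"ty":-0.05,"tz":0,"wx":0,"wy":0,"wz":-0.005,"claw":4},{"tx":2.2,"ty":-0.05,"tz":0,"wx":0,"wy":0,"wz":-0.005,"claw":4},{"tx":2.8,"ty":-0.05,"tz":0,"wx":0,"wy":0,"wz":-0.005,"claw":4},{"tx":3.3,"ty":-0.05,"tz":0,"wx":0,"wy":0,"wz":-0.005,"claw":4},{"tx":3.8,"ty":-0.05,"tz":0,"wx":0,"wy":0,"wz":-0.005,"claw":4},{"tx":4.5,"ty":-0.05,"tz":0,"wx":0,"wy":0,"wz":-0.005,"claw":4},{"tx":5.2,"ty":-0.05,"tz":0,"wx":0,"wy":0,"wz":-0.005,"claw":4},{"tx":5.9,"ty":-0.05,"tz":0,"wx":0,"wy":0,"wz":-0.005,"claw":4},{"tx":6.6,"ty":-0.05,"tz":0,"wx":0,"wy":0,"wz":-0.005,"claw":4},{"tx":7.3,"ty":-0.05,"tz":0,"wx":0,"wy":0,"wz":-0.005,"claw":4},{"tx":8,"ty":-0.05,"tz":0,"wx":0,"wy":0,"wz":-0.005,"claw":4},{"tx":8.6,"ty":-0.05,"tz":0,"wx":0,"wy":0,"wz":-0.005,"claw":4}]'; python3 go.py 536.5 -200 14 90; python3 bx.py 6
```

```text
time_s: 7.05
ee_pos: [537.0, -258.8, 14.7]
tcp_rot: [0.001, 0.707, 0.707, -0.0]
contact_force: [0.4, -5.0, 3.0]
finger_gap: 39.8
t 7.05 tcp [ 537.  -258.8   14.7] x [-0.     1.    -0.001] z [ 0.001 -0.001 -1.   ] F [ 0.4 -5.   3. ] gap 39.8
shift cm [ 5.88 -0.05  0.06] w [0.001 0.001 0.   ]
top [124. 264.] rect [297.7 327.6] [ 92.6 167.5] 85.8
side [126. 293.] rect [ 153.7 -121.9] [243.9 123.6] 66.0
```

View pics/t6.png

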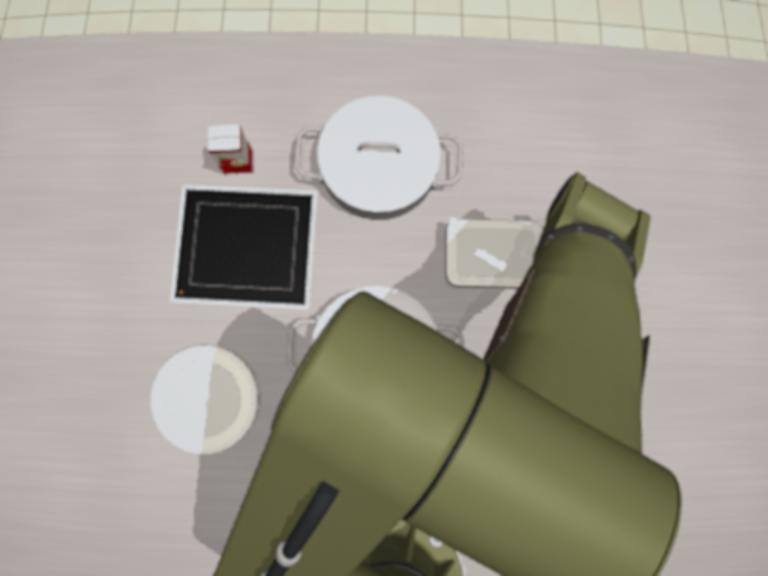

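View pics/s6.png

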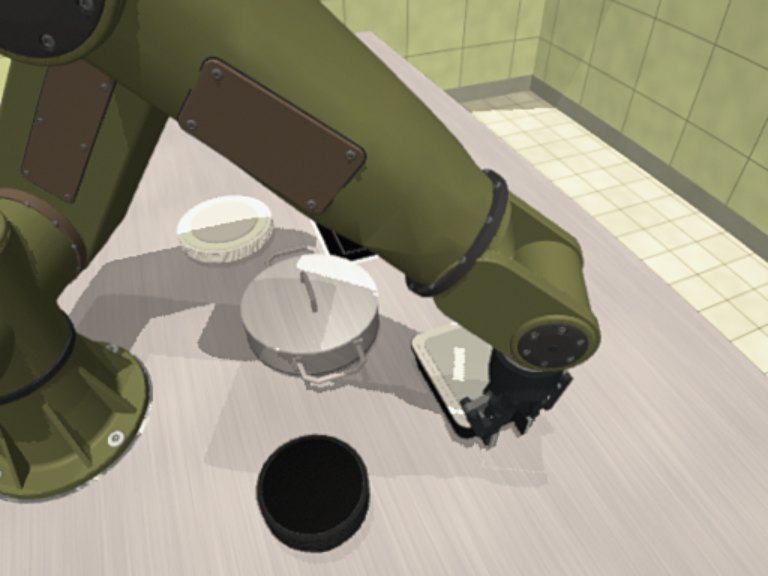

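```bash
cat > ed.py <<'E'
from meas import *
import sys
# long-side edges of lid rim in top view, near image col range; returns world x vs y at z=41
def edges(c,c0,c1,r0,r1,dbg=None):
    f=cv2.resize(c["frame"].astype(np.float32),None,fx=4,fy=4,interpolation=cv2.INTER_LINEAR)
    w=f[:,:,2]-f[:,:,0]
    m=(w>-12)&(f[:,:,1]>95)
    m=((f[:,:,0]-f[:,:,2])/f.mean(2)<0.03)&(f.mean(2)>100) if False else m
    if dbg: cv2.imwrite(dbg,(m[4*r0:4*r1,4*c0:4*c1]*255).astype(np.uint8))
    return m
c=cam("top")
f=c["frame"].astype(int)
for col in map(int,sys.argv[3:]):
    print(col,[(rr,tuple(f[rr,col])) for rr in range(int(sys.argv[1]),int(sys.argv[2]))])
E
python3 ed.py 142 150 308 330; python3 ed.py 186 195 308 330
```

```text
308 [(142, (np.int64(188), np.int64(180), np.int64(177))), (143, (np.int64(181), np.int64(173), np.int64(171))), (144, (np.int64(166), np.int64(159), np.int64(156))), (145, (np.int64(162), np.int64(157), np.int64(156))), (146, (np.int64(184), np.int64(185), np.int64(186))), (147, (np.int64(209), np.int64(211), np.int64(214))), (148, (np.int64(216), np.int64(218), np.int64(221))), (149, (np.int64(215), np.int64(216), np.int64(218)))]
330 [(142, (np.int64(190), np.int64(182), np.int64(180))), (143, (np.int64(191), np.int64(183), np.int64(180))), (144, (np.int64(190), np.int64(183), np.int64(180))), (145, (np.int64(185), np.int64(178), np.int64(174))), (146, (np.int64(180), np.int64(174), np.int64(169))), (147, (np.int64(191), np.int64(185), np.int64(177))), (148, (np.int64(198), np.int64(194), np.int64(184))), (149, (np.int64(200), np.int64(196), np.int64(186)))]
308 [(186, (np.int64(198), np.int64(193), np.int64(183))), (187, (np.int64(195), np.int64(190), np.int64(180))), (188, (np.int64(199), np.int64(194), np.int64(184))), (189, (np.int64(188), np.int64(183), np.int64(174))), (190, (np.int64(144), np.int64(139), np.int64(132))), (191, (np.int64(117), np.int64(112), np.int64(109))), (192, (np.int64(134), np.int64(128), np.int64(125))), (193, (np.int64(145), np.int64(139), np.int64(137))), (194, (np.int64(149), np.int64(142), np.int64(140)))]
330 [(186, (np.int64(189), np.int64(184), np.int64(174))), (187, (np.int64(189), np.int64(184), np.int64(174))), (188, (np.int64(188), np.int64(184), np.int64(175))), (189, (np.int64(181), np.int64(177), np.int64(167))), (190, (np.int64(153), np.int64(149), np.int64(140))), (191, (np.int64(118), np.int64(114), np.int64(109))), (192, (np.int64(128), np.int64(122), np.int64(119))), (193, (np.int64(140), np.int64(133), np.int64(131))), (194, (np.int64(141), np.int64(134), np.int64(131)))]
```

```bash
python3 - <<'E'
from h import *
c=cam("top")
print(ray(c,[(308,145.9),(330,146.4),(308,189.9),(330,190.1)],41).round(1))
E
```

```text
[[ 591.  -115.7   41. ]
 [ 591.3 -170.1   41. ]
 [ 482.1 -115.2   41. ]
 [ 482.7 -168.7   41. ]]
```

```bash
python3 -m jog '[{"tx":0.6,"ty":-0.03,"tz":0,"wx":0,"wy":0,"wz":0,"claw":4},{"tx":1.2,"ty":-0.05,"tz":0,"wx":0,"wy":0,"wz":0,"claw":4},{"tx":1.8,"ty":-0.05,"tz":0,"wx":0,"wy":0,"wz":0,"claw":4},{"tx":2.4,"ty":-0.05,"tz":0,"wx":0,"wy":0,"wz":0,"claw":4},{"tx":3.0,"ty":-0.05,"tz":0,"wx":0,"wy":0,"wz":0,"claw":4},{"tx":3.6,"ty":-0.05,"tz":0,"wx":0,"wy":0,"wz":0,"claw":4},{"tx":4.2,"ty":-0.05,"tz":0,"wx":0,"wy":0,"wz":0,"claw":4},{"tx":4.8,"ty":-0.05,"tz":0,"wx":0,"wy":0,"wz":0,"claw":4},{"tx":5.4,"ty":-0.05,"tz":0,"wx":0,"wy":0,"wz":0,"claw":4},{"tx":6.0,"ty":-0.05,"tz":0,"wx":0,"wy":0,"wz":0,"claw":4},{"tx":6.6,"ty":-0.05,"tz":0,"wx":0,"wy":0,"wz":0,"claw":4},{"tx":7.2,"ty":-0.05,"tz":0,"wx":0,"wy":0,"wz":0,"claw":4}]'; python3 go.py 535.9 155 14 90; python3 bx.py 7
```

```text
time_s: 8.3
ee_pos: [536.2, -186.4, 14.3]
tcp_rot: [0.0, 0.707, 0.707, 0.0]
contact_force: [0.4, -2.6, -2.4]
finger_gap: 40.1
t 8.3 tcp [ 536.2 -186.4   14.3] x [-0.  1.  0.] z [ 0.  0. -1.] F [ 0.4 -2.6 -2.4] gap 40.1
shift cm [ 3.414e+01 -3.000e-02  3.000e-02] w [ 0. -0.  0.]
```

View pics/t7.png

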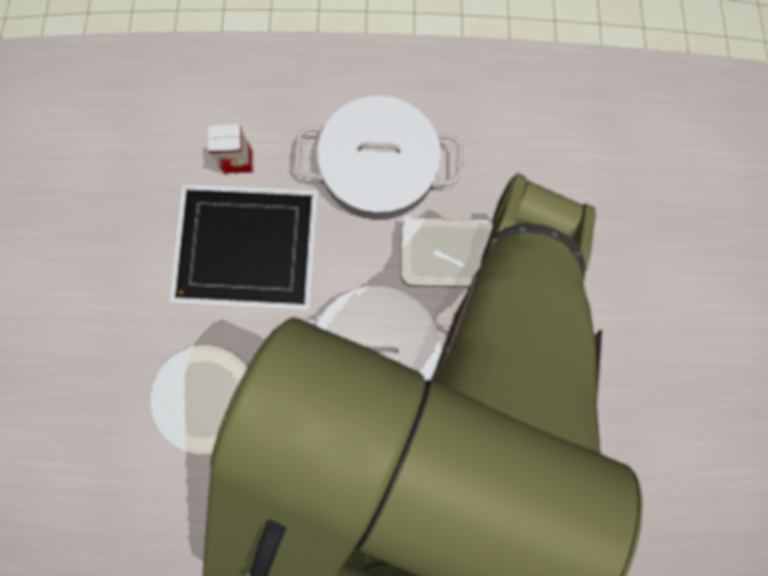

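View pics/s7.png

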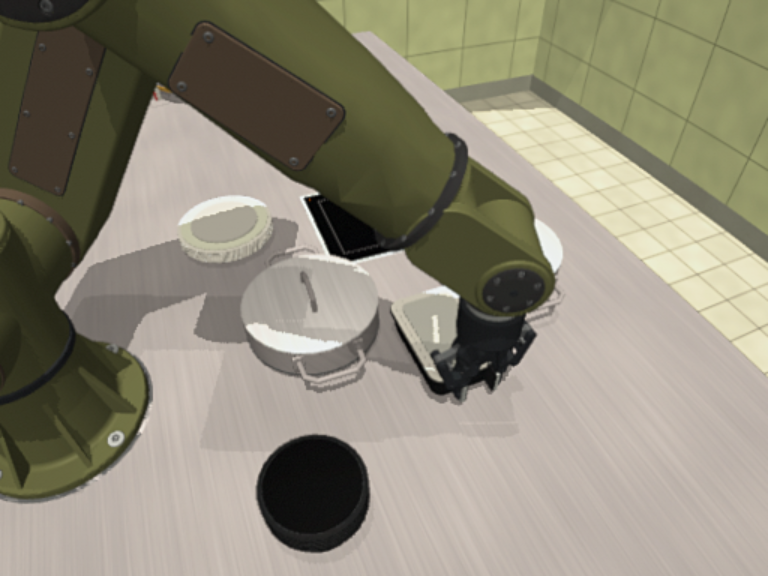

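```bash
cat > e2.py <<'E'
from h import *
import sys
# sub-pixel steepest edge along columns
c=cam("top"); g=c["frame"].astype(float)
def edge(col,r0,r1):
    v=g[r0:r1,col-1:col+2].mean((1,2)); 
    rr=np.arange(r0,r1,0.1); vi=np.interp(rr,np.arange(r0,r1),v); d=np.gradient(np.convolve(vi,np.ones(10)/10,'same'))
    return rr,d
a,b,lo0,lo1,hi0,hi1=map(int,sys.argv[1:7])
for nm,(r0,r1),sg in(("far",(lo0,lo1),1),("near",(hi0,hi1),-1)):
    P=[]
    for col in range(a,b,2):
        rr,d=edge(col,r0,r1); i=10+np.argmax(sg*d[10:-10]); P.append((col,rr[i]))
    W=ray(c,P,41); k=np.polyfit(W[:,1],W[:,0],1); res=W[:,0]-np.polyval(k,W[:,1])
    print(nm,"x at mid",np.median(W[:,0]).round(1),"slope deg",np.degrees(np.arctan(k[0])).round(2),"res",np.abs(res).max().round(1))
E
python3 e2.py 280 306 142 151 184 195
```

```text
far x at mid 590.2 slope deg 2.21 res 1.0
near x at mid 482.2 slope deg -0.84 res 0.1
```

```bash
python3 -m jog '[{"tx":0.5,"ty":-0.03,"tz":0,"wx":0,"wy":0,"wz":0,"claw":4},{"tx":1.0,"ty":-0.03,"tz":0,"wx":0,"wy":0,"wz":0,"claw":4},{"tx":1.5,"ty":-0.03,"tz":0,"wx":0,"wy":0,"wz":0,"claw":4},{"tx":2.0,"ty":-0.03,"tz":0,"wx":0,"wy":0,"wz":0,"claw":4},{"tx":2.5,"ty":-0.03,"tz":0,"wx":0,"wy":0,"wz":0,"claw":4},{"tx":3.0,"ty":-0.03,"tz":0,"wx":0,"wy":0,"wz":0,"claw":4},{"tx":3.5,"ty":-0.03,"tz":0,"wx":0,"wy":0,"wz":0,"claw":4},{"tx":4.0,"ty":-0.03,"tz":0,"wx":0,"wy":0,"wz":0,"claw":4},{"tx":4.5,"ty":-0.03,"tz":0,"wx":0,"wy":0,"wz":0,"claw":4},{"tx":5.0,"ty":-0.03,"tz":0,"wx":0,"wy":0,"wz":0,"claw":4},{"tx":5.5,"ty":-0.03,"tz":0,"wx":0,"wy":0,"wz":0,"claw":4},{"tx":6.0,"ty":-0.03,"tz":0,"wx":0,"wy":0,"wz":0,"claw":4}]'; python3 go.py 535.9 155 14 90; python3 e2.py 256 280 142 151 184 195; python3 - <<'E'
from h import *
c=cam("top"); cv2.imwrite("pics/t8.png",cv2.resize(c["frame"][110:240,200:360,::-1],None,fx=4,fy=4))
E
```

```text
time_s: 9.45
ee_pos: [536.0, -126.6, 14.4]
tcp_rot: [0.0, 0.707, 0.707, 0.0]
contact_force: [0.2, -5.0, 3.1]
finger_gap: 40.0
t 9.45 tcp [ 536.  -126.6   14.4] x [-0.  1. -0.] z [ 0. -0. -1.] F [ 0.2 -5.   3.1] gap 40.0
shift cm [ 2.816e+01 -1.000e-02  4.000e-02] w [0. 0. 0.]
far x at mid 591.3 slope deg 1.47 res 4.5
near x at mid 481.3 slope deg 1.31 res 1.1
```

View pics/t8.png

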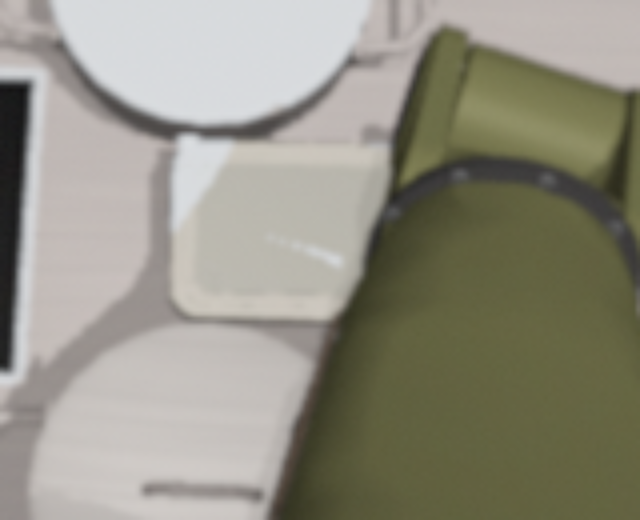

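```bash
python3 -m jog '[{"tx":0.6,"ty":0,"tz":0,"wx":0,"wy":0,"wz":0,"claw":4},{"tx":1.2,"ty":0,"tz":0,"wx":0,"wy":0,"wz":0,"claw":4},{"tx":1.8,"ty":0,"tz":0,"wx":0,"wy":0,"wz":0,"claw":4},{"tx":2.4,"ty":0,"tz":0,"wx":0,"wy":0,"wz":0,"claw":4},{"tx":3.0,"ty":0,"tz":0,"wx":0,"wy":0,"wz":0,"claw":4},{"tx":3.6,"ty":0,"tz":0,"wx":0,"wy":0,"wz":0,"claw":4},{"tx":4.2,"ty":0,"tz":0,"wx":0,"wy":0,"wz":0,"claw":4},{"tx":4.8,"ty":0,"tz":0,"wx":0,"wy":0,"wz":0,"claw":4},{"tx":5.4,"ty":0,"tz":0,"wx":0,"wy":0,"wz":0,"claw":4},{"tx":6.0,"ty":0,"tz":0,"wx":0,"wy":0,"wz":0,"claw":4},{"tx":6.6,"ty":0,"tz":0,"wx":0,"wy":0,"wz":0,"claw":4},{"tx":7.2,"ty":0,"tz":0,"wx":0,"wy":0,"wz":0,"claw":4}]'; python3 go.py 535.9 155 14 90;  python3 - <<'E'
from h import *
c=cam("top"); cv2.imwrite("pics/t9.png",cv2.resize(c["frame"][110:240,180:340,::-1],None,fx=4,fy=4))
cam("side","s9")
E
```

```text
time_s: 10.55
ee_pos: [535.9, -54.3, 14.2]
tcp_rot: [-0.0, 0.707, 0.707, -0.0]
contact_force: [0.8, -3.8, -0.6]
finger_gap: 40.0
t 10.55 tcp [535.9 -54.3  14.2] x [-0.  1.  0.] z [-0.  0. -1.] F [ 0.8 -3.8 -0.6] gap 40.0
shift cm [2.093e+01 1.000e-02 2.000e-02] w [-0. -0.  0.]
```

View pics/t9.png

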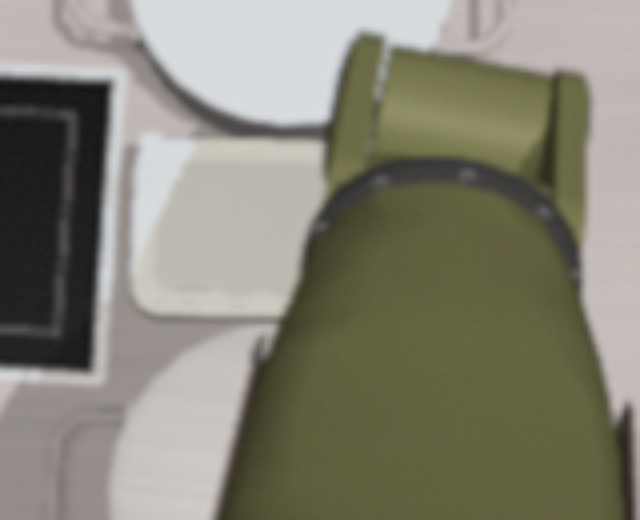

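View pics/s9.png

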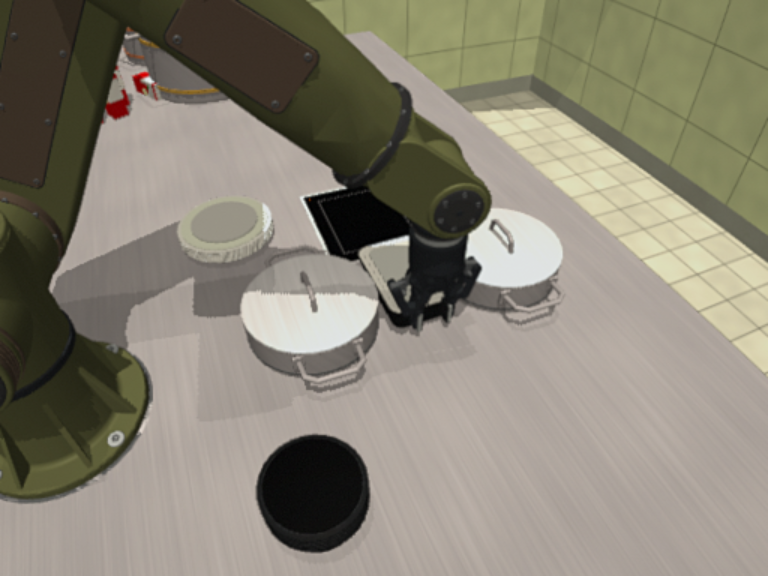

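```bash
python3 - <<'E'
from h import *
c=cam("side"); cv2.imwrite("pics/s10.png",cv2.resize(c["frame"][140:230,230:350,::-1],None,fx=6,fy=6))
d=c["R"]; o=-d.T@c["t"]
for p in [(393,285),(479,265),(418,332),(448,322)]:
    p=np.array(p)/1.5
    u=cv2.undistortPoints(np.array([[p]]).reshape(1,1,2),K(c),c["D"]).ravel(); v=np.array([*u,1])@d
    s=(-54.3-o[1])/v[1]; print(p,(o+s*v).round(1))
E
```

```text
[262. 190.] [474.8 -54.3 114.9]
[319.33333333 176.66666667] [606.6 -54.3 104.8]
[278.66666667 221.33333333] [516.6 -54.3   1.6]
[298.66666667 214.66666667] [567.  -54.3   2.3]
```

View pics/s10.png

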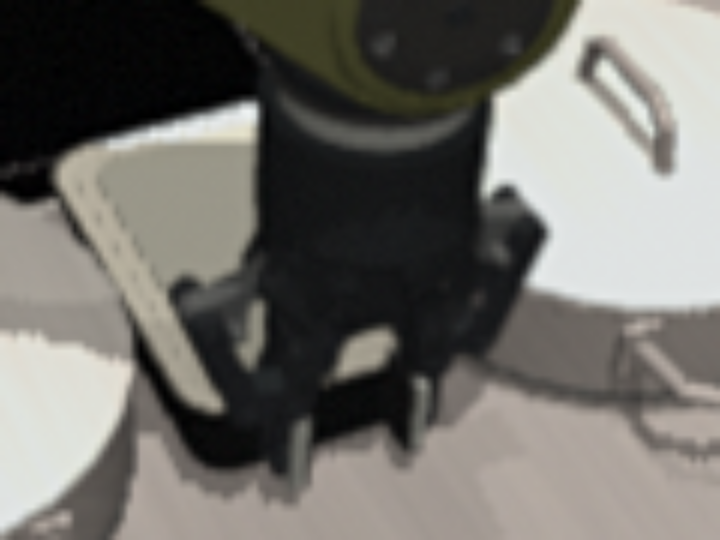

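```bash
python3 -m jog '[{"tx":0.6,"ty":0,"tz":0,"wx":0,"wy":0,"wz":0,"claw":4},{"tx":1.2,"ty":0,"tz":0,"wx":0,"wy":0,"wz":0,"claw":4},{"tx":1.8,"ty":0,"tz":0,"wx":0,"wy":0,"wz":0,"claw":4},{"tx":2.4,"ty":0,"tz":0,"wx":0,"wy":0,"wz":0,"claw":4},{"tx":3.0,"ty":0,"tz":0,"wx":0,"wy":0,"wz":0,"claw":4},{"tx":3.6,"ty":0,"tz":0,"wx":0,"wy":0,"wz":0,"claw":4},{"tx":4.2,"ty":0,"tz":0,"wx":0,"wy":0,"wz":0,"claw":4},{"tx":4.8,"ty":0,"tz":0,"wx":0,"wy":0,"wz":0,"claw":4},{"tx":5.4,"ty":0,"tz":0,"wx":0,"wy":0,"wz":0,"claw":4},{"tx":6.0,"ty":0,"tz":0,"wx":0,"wy":0,"wz":0,"claw":4},{"tx":6.6,"ty":0,"tz":0,"wx":0,"wy":0,"wz":0,"claw":4},{"tx":7.2,"ty":0,"tz":0,"wx":0,"wy":0,"wz":0,"claw":4}]'; python3 go.py 535.9 155 14 90;  python3 - <<'E'
from h import *
c=cam("top"); cv2.imwrite("pics/t11.png",cv2.resize(c["frame"][100:230,100:300,::-1],None,fx=4,fy=4))
cam("side","s11")
E
```

```text
time_s: 11.7
ee_pos: [535.8, 17.7, 14.2]
tcp_rot: [-0.0, 0.707, 0.707, -0.0]
contact_force: [-0.9, -3.3, -1.6]
finger_gap: 39.9
t 11.7 tcp [535.8  17.7  14.2] x [-0.  1.  0.] z [-0.  0. -1.] F [-0.9 -3.3 -1.6] gap 39.9
shift cm [1.373e+01 1.000e-02 2.000e-02] w [-0. -0.  0.]
```

View pics/t11.png

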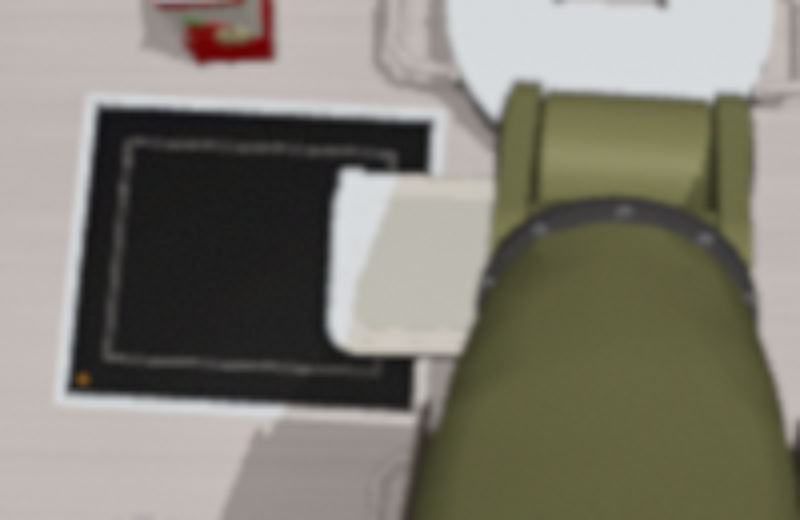

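View pics/s11.png

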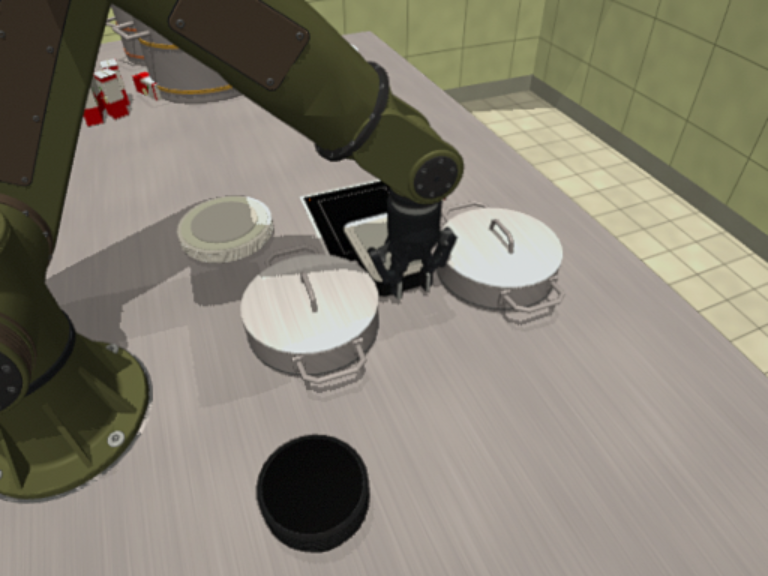

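```bash
python3 -m jog '[{"tx":0.7,"ty":0,"tz":0,"wx":0,"wy":0,"wz":0,"claw":4},{"tx":1.4,"ty":0,"tz":0,"wx":0,"wy":0,"wz":0,"claw":4},{"tx":2.1,"ty":0,"tz":0,"wx":0,"wy":0,"wz":0,"claw":4},{"tx":2.8,"ty":0,"tz":0,"wx":0,"wy":0,"wz":0,"claw":4},{"tx":3.5,"ty":0,"tz":0,"wx":0,"wy":0,"wz":0,"claw":4},{"tx":4.2,"ty":0,"tz":0,"wx":0,"wy":0,"wz":0,"claw":4},{"tx":4.9,"ty":0,"tz":0,"wx":0,"wy":0,"wz":0,"claw":4},{"tx":5.6,"ty":0,"tz":0,"wx":0,"wy":0,"wz":0,"claw":4},{"tx":6.3,"ty":0,"tz":0,"wx":0,"wy":0,"wz":0,"claw":4},{"tx":7.0,"ty":0,"tz":0,"wx":0,"wy":0,"wz":0,"claw":4},{"tx":7.6,"ty":0,"tz":0,"wx":0,"wy":0,"wz":0,"claw":4},{"tx":8.2,"ty":0,"tz":0,"wx":0,"wy":0,"wz":0,"claw":4}]'; python3 go.py 535.9 155 14 90;  python3 - <<'E'
from h import *
c=cam("top","t12"); print("prev front",ray(c,[(182.3,160)],41))
cv2.imwrite("pics/t12.png",cv2.resize(c["frame"][100:230,100:300,::-1],None,fx=4,fy=4))
E
```

```text
time_s: 12.8
ee_pos: [535.9, 99.6, 14.3]
tcp_rot: [0.0, 0.707, 0.707, 0.0]
contact_force: [-0.0, -4.9, 1.6]
finger_gap: 39.9
t 12.8 tcp [535.9  99.6  14.3] x [-0.  1. -0.] z [ 0. -0. -1.] F [-0.  -4.9  1.6] gap 39.9
shift cm [5.54 0.   0.03] w [0. 0. 0.]
prev front [[549.01399715 188.56190177  41.        ]]
```

View pics/t12.png

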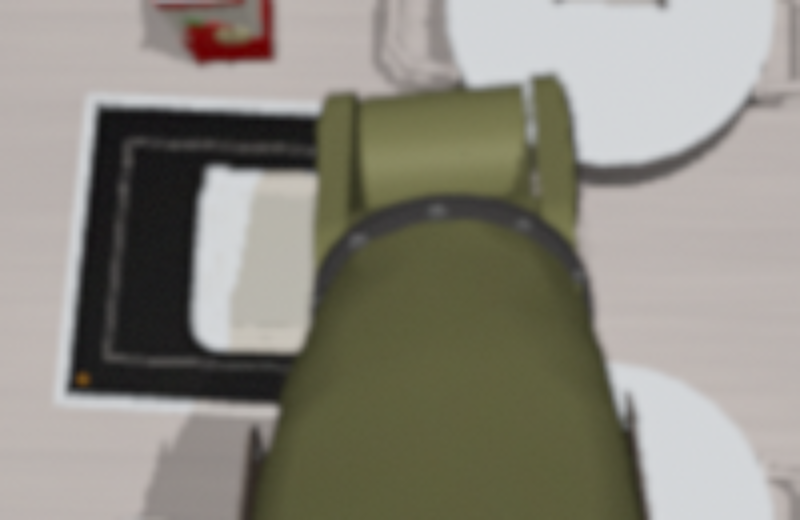

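```bash
python3 -m jog '[{"tx":0.7,"ty":0,"tz":0,"wx":0,"wy":0,"wz":0,"claw":4},{"tx":1.4,"ty":0,"tz":0,"wx":0,"wy":0,"wz":0,"claw":4},{"tx":2.1,"ty":0,"tz":0,"wx":0,"wy":0,"wz":0,"claw":4},{"tx":2.8,"ty":0,"tz":0,"wx":0,"wy":0,"wz":0,"claw":4},{"tx":3.5,"ty":0,"tz":0,"wx":0,"wy":0,"wz":0,"claw":4},{"tx":4.2,"ty":0,"tz":0,"wx":0,"wy":0,"wz":0,"claw":4},{"tx":4.7,"ty":0,"tz":0,"wx":0,"wy":0,"wz":0,"claw":4},{"tx":5.2,"ty":0,"tz":0,"wx":0,"wy":0,"wz":0,"claw":4},{"tx":5.5,"ty":0,"tz":0,"wx":0,"wy":0,"wz":0,"claw":4},{"tx":5.5,"ty":0,"tz":0,"wx":0,"wy":0,"wz":0,"claw":4}]'; python3 go.py; python3 -m jog '[{"tx":-0.7,"ty":0,"tz":0,"wx":0,"wy":0,"wz":0,"claw":4},{"tx":-2,"ty":0,"tz":0,"wx":0,"wy":0,"wz":0,"claw":4},{"tx":-3,"ty":0,"tz":0,"wx":0,"wy":0,"wz":0,"claw":4},{"tx":-3,"ty":0,"tz":-3,"wx":0,"wy":0,"wz":0,"claw":4},{"tx":-3,"ty":0,"tz":-6,"wx":0,"wy":0,"wz":0,"claw":4},{"tx":-3,"ty":0,"tz":-9,"wx":0,"wy":0,"wz":0,"claw":4},{"tx":-3,"ty":0,"tz":-12,"wx":0,"wy":0,"wz":0,"claw":4},{"tx":-3,"ty":0,"tz":-15,"wx":0,"wy":0,"wz":0,"claw":4},{"tx":-3,"ty":0,"tz":-18,"wx":0,"wy":0,"wz":0,"claw":4},{"tx":-3,"ty":0,"tz":-21,"wx":0,"wy":0,"wz":0,"claw":4},{"tx":-3,"ty":0,"tz":-24,"wx":0,"wy":0,"wz":0,"claw":4}]'; python3 go.py
```

```text
time_s: 13.68
ee_pos: [535.8, 154.8, 14.2]
tcp_rot: [-0.0, 0.707, 0.707, 0.0]
contact_force: [0.7, 0.2, 0.3]
finger_gap: 39.8
t 13.68 tcp [535.8 154.8  14.2] x [-0.001  1.     0.   ] z [-0.  0. -1.] F [0.7 0.2 0.3] gap 39.8
time_s: 14.6
ee_pos: [535.6, 122.7, 255.8]
tcp_rot: [-0.0, 0.707, 0.707, 0.0]
contact_force: [0.3, 0.3, -0.8]
finger_gap: 40.3
t 14.6 tcp [535.6 122.7 255.8] x [0.001 1.    0.   ] z [-0.  0. -1.] F [ 0.3  0.3 -0.8] gap 40.3
```

```bash
python3 -m jog '[{"tx":-3,"ty":0,"tz":0,"wx":0,"wy":0,"wz":0,"claw":4},{"tx":-6,"ty":0,"tz":0,"wx":0,"wy":0,"wz":0,"claw":4},{"tx":-9,"ty":0,"tz":0,"wx":0,"wy":0,"wz":0,"claw":4},{"tx":-12,"ty":0,"tz":0,"wx":0,"wy":0,"wz":0,"claw":4},{"tx":-15,"ty":0,"tz":0,"wx":0,"wy":0,"wz":0,"claw":4},{"tx":-18,"ty":0,"tz":0,"wx":0,"wy":0,"wz":0,"claw":4},{"tx":-21,"ty":0,"tz":0,"wx":0,"wy":0,"wz":0,"claw":4},{"tx":-24,"ty":0,"tz":0,"wx":0,"wy":0,"wz":0,"claw":4},{"tx":-27,"ty":0,"tz":0,"wx":0,"wy":0,"wz":0,"claw":4},{"tx":-30,"ty":0,"tz":0,"wx":0,"wy":0,"wz":0,"claw":4},{"tx":-33,"ty":0,"tz":0,"wx":0,"wy":0,"wz":0,"claw":4},{"tx":-33,"ty":0,"tz":0,"wx":0,"wy":0,"wz":0,"claw":4}]'; python3 bx.py 13
```

```text
time_s: 15.6
ee_pos: [534.6, -211.4, 253.7]
tcp_rot: [-0.0, 0.709, 0.705, -0.0]
contact_force: [-0.6, -0.2, -0.2]
finger_gap: 40.4
top [134. 249.] rect [335.9 293.3] [ 85.7 167. ] 5.4
top [159. 165.] rect [536.4 245.2] [110.3 160.6] 0.1
side [350. 172.] rect [739.   -9.2] [199.6  90.9] 33.9
side [163. 146.] rect [331.5 280.9] [ 89.6 168.7] 3.8
side [239. 134.] rect [536.1 246.6] [160.4 109.9] 88.9
```

View pics/t13.png

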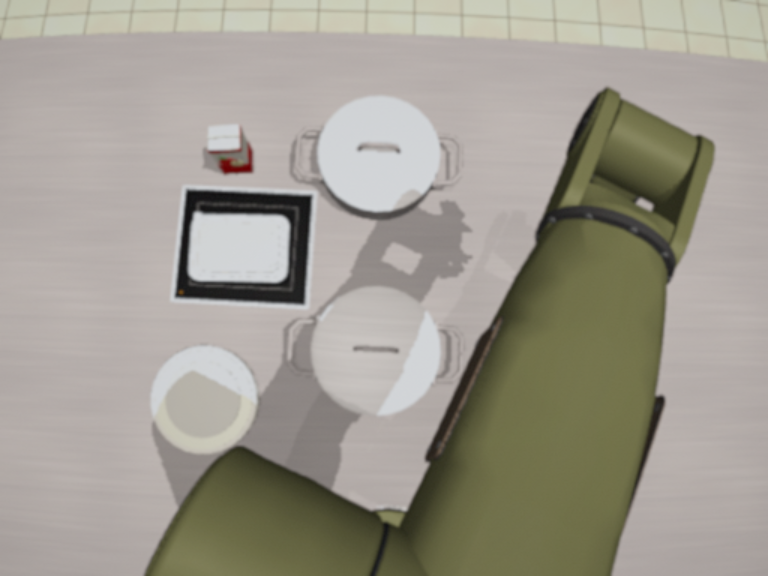

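View pics/s13.png

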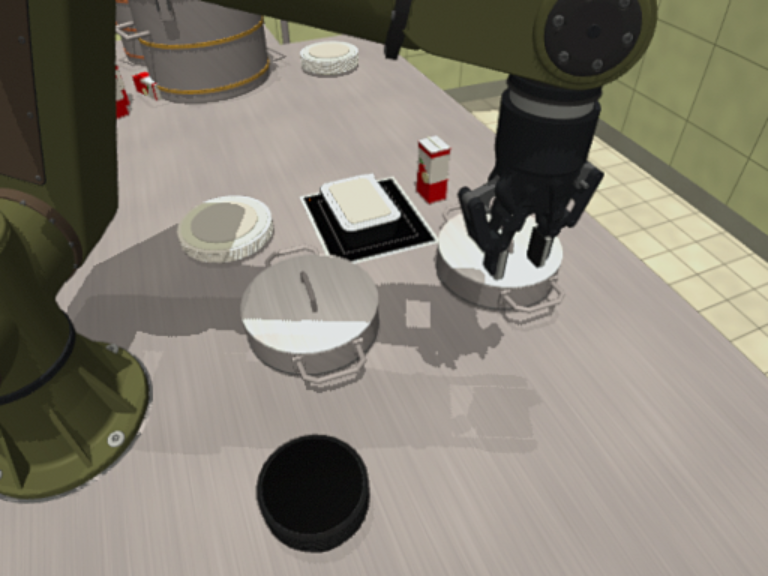

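Both views put the box flat on the glass at about (536, 246), yaw about 0. The glass centre is (549, 246), so the rim is at least 27 mm inside every edge. The bystanders haven't moved and the hand is clear.

```bash
python3 go.py; python3 -c "
from plant import r; print(r.sign_off())"
```

```text
t 15.7 tcp [ 535.1 -207.6  253.8] x [0.003 1.    0.   ] z [-0.001  0.001 -1.   ] F [ 0.2  0.4 -0.6] gap 40.2
the job is handed in; nothing more can be done
None
```

The meal box now stands wholly on the warming plate, and I handed the job in at 15.7 s of the 72 s allowed.

**What I did:** I nudged the box sideways with two fingers, which lined it up with the gap to about 1 mm and 0.2°. I then pushed it from behind along the gap's midline, backed off and lifted clear. The force readings I took between pushes stayed at about 6 N or less. I saw no sign that the box or hand touched a pot.

**Last checks:**

| Check | Result |
|---|---|
| Box position (mm) | (536.4, 245.2) from the top camera, (536.1, 246.6) from the side camera |
| Box yaw | 0.1° from the top camera, about 1° from the side camera |
| Glass centre (mm) | (549, 246) |
| Rim to glass edge | at least 27 mm on every side |
| Juice carton, plates, bowls | juice and plates look unmoved in both views; bowls in the side view only (arm hid them from above) |
| Robot | touching nothing |

**Problems and disagreements:**
- My first move command was refused because each row needs every field, so nothing moved.
- In the gap, the arm's shadow blurred some edge fits of the box by 1–2°. I relied on the lateral position and the force readings there instead.

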